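# Pack the matching gift boxes

### The job

Pack the red and the blue gift box for a customer: slide the red plaque up out of the slotted rack and stand it in the slot of the red box (the blue box already holds its plaque), then close each box fully with the lid of its own colour, in whichever order suits. Leave the green lid, the other plaques and the ribbon spool where they are, and leave both boxes standing flat on the counter.

Things in the scene. Friction and masses are not known exactly. Their poses are not given: they have to be found in the camera images.
- red_box: open red gift box, loose, 300 g; origin: centre of the underside, z up. Foot 104 (x) x 70 (y) mm, 26 tall; on this ledge the lid rim rests, lid origin 26 above the box origin. Neck 90 x 56, up to 42: 4 mm play to the lid each side. In it brown padding (top at 35) with a slot along x, 84 long, 16 wide, floor at 5. Same turned half round. Empty at the start
- blue_box: open blue gift box, loose, 300 g; origin: centre of the underside, z up. Foot 104 (x) x 70 (y) mm, 26 tall; on this ledge the lid rim rests, lid origin 26 above the box origin. Neck 90 x 56, up to 42: 4 mm play to the lid each side. In it brown padding (top at 35) with a slot along x, 84 long, 16 wide, floor at 5. Same turned half round. Its blue plaque already stands in it
- red_lid: red lid with two white bands, open side down, 104 (x) x 70 (y) mm, 60 tall; inside 98 x 64, 56 deep. On top a pale wooden bar grip, 50 long (x), 14 wide (y), 28 tall, its top 88 above the origin. Loose, about 120 g. Origin: centre of the underside, z up. Same turned half round
- blue_lid: blue lid with two white bands, open side down, 104 (x) x 70 (y) mm, 60 tall; inside 98 x 64, 56 deep. On top a pale wooden bar grip, 50 long (x), 14 wide (y), 28 tall, its top 88 above the origin. Loose, about 120 g. Origin: centre of the underside, z up. Same turned half round
- green_lid: green lid with two white bands, open side down, 104 (x) x 70 (y) mm, 60 tall; inside 98 x 64, 56 deep. On top a pale wooden bar grip, 50 long (x), 14 wide (y), 28 tall, its top 88 above the origin. Loose, about 120 g. Origin: centre of the underside, z up. Same turned half round. A spare: its box is not here
- rack: grey display rack fixed to the counter, 94 mm (x) by 210 mm (y), 33 mm tall, with three slots along x at y = -70, 0 and +70 mm; each is 82 x 14 mm, its floor 8 mm above the counter, open upward. A plaque in it stands 45 mm proud of the rack. Origin: centre of the underside
- red_plaque: red flat stiff plaque with a pale daisy on both faces, 76 mm wide (x), 8 mm thick (y), 70 mm tall (z), about 60 g, standing on edge in one of the three rack slots. Origin: centre of its lower edge; z up
- blue_plaque: blue flat stiff plaque with a pale daisy on both faces, 76 mm wide (x), 8 mm thick (y), 70 mm tall (z), about 60 g, standing on edge in the slot of the blue box. Origin: centre of its lower edge; z up
- yellow_plaque: yellow flat stiff plaque with a pale daisy on both faces, 76 mm wide (x), 8 mm thick (y), 70 mm tall (z), about 60 g, standing on edge in a rack slot. Origin: centre of its lower edge; z up
- green_plaque: green flat stiff plaque with a pale daisy on both faces, 76 mm wide (x), 8 mm thick (y), 70 mm tall (z), about 60 g, standing on edge in a rack slot. Origin: centre of its lower edge; z up
- ribbon: white and blue ribbon spool lying flat among the boxes, 62 mm across, 30 mm tall. Loose. Origin: centre of the underside

How it is judged:
By the outcome, as a careful person would: the job done as asked, in the order asked, and still so for the second after the job is handed in, with the robot touching nothing.
It also fails if it takes over 72 s, if anything falls off the work surface, if the arm or the gripper's body presses on something with over 40 N, if the wrist force passes 120 N, or if a joint passes its speed limit or range.

### The arm

A 7-joint arm with a two-finger parallel gripper is mounted at the origin on the work surface. World frame = base frame: x ahead of the robot, y to its left, z up, the work surface at z = 0. Lengths are in m, angles in rad, forces in N, time in s.
With the tool pointing down it reaches from about 0.4 to 0.875 m from the base axis. Payload 19.3 kg.
Tool frame: the origin (TCP) lies at the very end of the fingers, on their centre line; the grasp point (between the pads) lies 19 mm behind it; z points along the fingers, y is the line along which they close (so a half turn about z gives the same grasp; the last joint's range is limited). The gripper opens to 85 mm and grips with 20 to 120 N. Pads are 22 mm wide; open, the fingers measure 114 mm over their backs; the gripper's body (76 mm by 85 mm) begins 54 mm behind the grasp point. The pads swing forward as they close: fully open they stand 13 mm farther back than shut.
Start: joints at [1.255, 0.521, -0.036, 1.599, 0.021, 1.021, -0.113], TCP at [0.152, -0.606, 0.231] pointing down, gripper open.
Joint ranges: [-2.91, 2.91], [-0.3, 2.13], [-1.5, 1.42], [0.17, 2.43], [-1.26, 4.41], [0.16, 1.93], [-2.52, 2.52]. Speed limits (rad/s): [1.89, 1.89, 2.39, 2.39, 3.01, 3.01, 3.01].

### API

Orientations are given as [roll, pitch, yaw] about the fixed x, y, z axes, in that order (R = Rz(yaw) Ry(pitch) Rx(roll)).
In Python, from workcell import bot gives the robot as it stands. The module is installed in compiled form; this text tells all that it offers.
- The arm moves only by the tool apply_moves, never from a script. Its arguments are lists of equal length, an entry for each row: "claw": the finger opening in m, from 0 to 0.0854; "xyz": the shift along the tool's x, y, z in m, a list of three; "twist": the turn, a rotation vector about the tool's x, y, z in rad, a list of three. A call has 1 to 20 rows; each row shifts and turns the commanded pose from where the row before left it, along the tool's axes as they then stand; what a row does not reach is not made up. A row lasts 1/10 s, in which the tool goes at most 50 mm and 8.59 degrees, less where a joint would pass 70% of its speed; a pose out of reach is approached as far as the arm can. A call with a gripper value outside its range is refused whole. The fingers move at their own pace and stop on an object; "force" is the grip in N (left out, the last holds). Time passes only in rows, so rows that do not move let the fingers close. It gives the time, the measured TCP pose, the force, the opening and the grip force at its end, in the units of the state.
- bot.observe(): the state, without advancing time (a new reading comes with each control period).
- bot.grab_frame(name): name is "side" or "top" or "wrist"; returns a dict with "img" (480x640x3 uint8, red, green, blue), "vfov" (degrees; the focal length in pixels is half the picture's height over the tangent of half this angle, whatever the lens; pixels are square), "cx", "cy" (the principal point, pixels), "distortion" ([k1, k2, p1, p2, k3] as OpenCV has them; the pictures are not rectified), "view" (4x4, takes a point from world to camera coordinates). Camera axes: x right, y up, looking along -z (the intrinsics and any distortion apply to the point x, -y, -z); pixel columns grow to the right and rows downward; lengths in m; the calibration is good to about 2 mm. A picture is of the moment at which its call begins. There is no depth.
- bot.job_done(): hands the job in; it is judged then, once.
Trained networks look in the newest picture that a camera, given by its name, has taken for a name from the list of things; names that differ only in an ending like _2 or _b are one class to them, and where a whole thing is asked for, a point or a joint stands for the part that bears it (a point fixed in the world has none). Each returns a list of dicts, best first, with "score" (0 to 1); they miss things now and then, are a little off and sometimes report something else, mostly with a low value. They report only what shows in the picture. A call takes as long as a camera call.
- bot.find_in(camera, query): "position" ([x, y, z] in m, in world coordinates, good to about 4 mm: the middle of the surface that is visible of it).
The state is a dict: "clock": time; "qpos": joint angles; "qd": joint speeds; "joint_efforts": joint torques, N m; "position": TCP position; "tool_rot": TCP orientation; "force": force on the tool from outside, world axes, zero at the start; "moment": the same for the moment, N m; "grip_width": finger opening in m; "finger_force": force on a finger pad.
Only numpy, scipy, OpenCV 4.12 (cv2) and the standard library are available. Lean on these libraries where they do the work, as an engineer would, in place of code of your own. Each camera call takes 0.05 s, during which the arm holds its last target. There are 200 camera calls.

## Working session

There is one attempt and no reset: what is moved stays moved. The work goes in short steps, Python scripts to look and compute and a tool call to move; the robot and the scene stay as the last step left them, time stands still between calls to the robot, and variables do not carry over. Pictures are saved under pics/ and viewed, at most 13 in all, crops included, and the job is handed in when it is done.

Besides the shell and the picture viewer there is one more tool, called in YAML: its name, and indented under it one key for each argument. apply_moves: Moves the arm, as the interface text tells. Its arguments: {"type":"object","properties":{"claw":{"type":"array"},"xyz":{"type":"array"},"twist":{"type":"array"},"force":{"type":"number"}},"required":["claw","xyz","twist"]}

```bash
mkdir -p pics
cat > h.py <<'E'
from workcell import bot
import numpy as np, cv2
def grab(n,fn=None):
    f=bot.grab_frame(n)
    if fn: cv2.imwrite('pics/'+fn,f['img'][:,:,::-1])
    return f
def K(f):
    F=240/np.tan(np.radians(f['vfov'])/2)
    return np.array([[F,0,f['cx']],[0,F,f['cy']],[0,0,1.]])
def ray(f,px):
    p=cv2.undistortPoints(np.array(px,float).reshape(-1,1,2),K(f),np.array(f['distortion'],float)).reshape(-1,2)
    d=np.c_[p[:,0],-p[:,1],-np.ones(len(p))]
    V=np.array(f['view']);R=V[:3,:3];c=-R.T@V[:3,3]
    return c,d@R
def atz(f,px,z):
    c,d=ray(f,px); return c+d*((z-c[2])/d[:,2])[:,None]
def proj(f,P):
    V=np.array(f['view']);q=np.atleast_2d(P)@V[:3,:3].T+V[:3,3]
    q=q*[1,-1,-1]
    return cv2.projectPoints(q,np.zeros(3),np.zeros(3),K(f),np.array(f['distortion'],float))[0].reshape(-1,2)
E
python3 - <<'E'
from h import *
np.set_printoptions(precision=4,suppress=True)
s=bot.observe();print(s)
for n in('top','side'):
    f=grab(n,n+'0.png')
    V=np.array(f['view']);print(n,f['vfov'],-V[:3,:3].T@V[:3,3],f['distortion'])
    for q in['red_box','blue_box','red_lid','blue_lid','green_lid','rack','red_plaque','blue_plaque','yellow_plaque','green_plaque','ribbon']:
        print(q,[(round(r['score'],2),np.round(r['position'],3),proj(f,r['position'])[0].round()) for r in bot.find_in(n,q)[:2]])
E
```

```text
{'clock': 0.0, 'qpos': array([ 1.2548,  0.522 , -0.0363,  1.5999,  0.0212,  1.0211, -0.1128]), 'qd': array([-0.0001,  0.0006, -0.0006, -0.0001, -0.0009, -0.0007,  0.0005]), 'joint_efforts': array([  0.0001, -92.7091,   1.9809, -36.9938,   0.0181,   0.0079,
         0.0001]), 'position': array([ 0.152 , -0.6059,  0.2307]), 'tool_rot': array([-3.1405,  0.0001,  0.2457]), 'force': array([-1.0388,  0.0278,  0.3097]), 'moment': array([-0.0191, -0.0369,  0.011 ]), 'finger_force': 0.0, 'grip_width': 0.08566929963168703}
top 55.04256309141371 [ 0.3802 -0.0077  0.9051] [-0.0703  0.      0.      0.      0.    ]
red_box [(0.89, array([0.46 , 0.038, 0.034]), array([294., 298.]))]
blue_box [(0.82, array([0.625, 0.069, 0.036]), array([291., 212.])), (0.21, array([0.461, 0.04 , 0.034]), array([293., 297.]))]
red_lid [(0.61, array([ 0.515, -0.311,  0.059]), array([484., 294.])), (0.55, array([0.635, 0.074, 0.058]), array([289., 203.]))]
blue_lid [(0.61, array([ 0.625, -0.148,  0.062]), array([404., 224.]))]
green_lid [(0.75, array([ 0.473, -0.128,  0.063]), array([384., 302.])), (0.59, array([0.522,
[... 870 characters left out ...]
 array([314., 145.])), (0.34, array([0.455, 0.313, 0.064]), array([238., 397.]))]
green_lid [(0.93, array([ 0.466, -0.104,  0.061]), array([383., 193.]))]
rack [(0.59, array([0.511, 0.328, 0.008]), array([206., 397.]))]
red_plaque [(0.63, array([0.522, 0.324, 0.065]), array([195., 377.])), (0.34, array([0.511, 0.332, 0.014]), array([204., 398.]))]
blue_plaque [(0.66, array([0.632, 0.076, 0.057]), array([241., 223.]))]
yellow_plaque [(0.91, array([0.453, 0.312, 0.064]), array([240., 397.])), (0.25, array([ 0.624, -0.134,  0.06 ]), array([315., 147.]))]
green_plaque [(0.59, array([0.593, 0.34 , 0.066]), array([149., 358.]))]
ribbon [(0.81, array([ 0.662, -0.291,  0.03 ]), array([341., 104.]))]
```

View pics/top0.png

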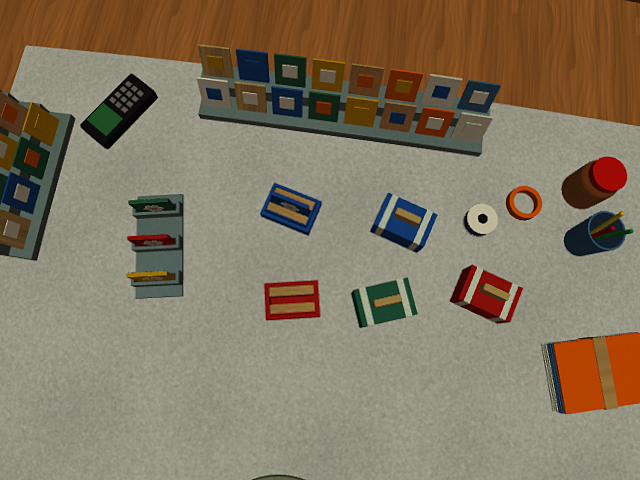

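View pics/side0.png

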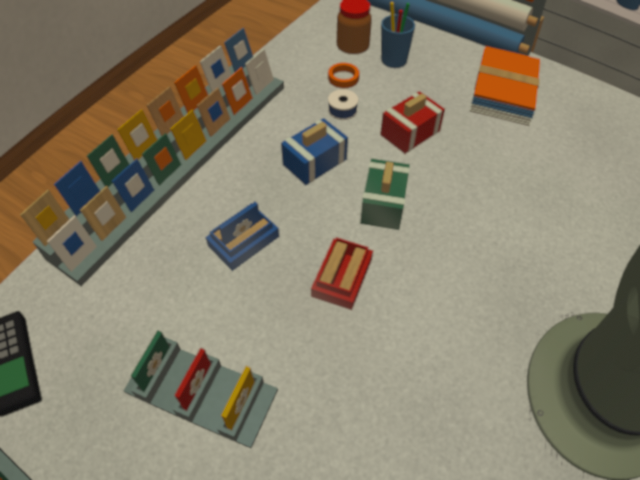

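The top view shows the red plaque in the middle rack slot at (148,241), the red box at (292,300) and the blue box at (291,210). The blue lid is at (404,222) and the red lid at (487,293). The green lid sits between them at (384,302). I'll fit planar poses next, using the colour silhouettes in both views.

```bash
cat > fit.py <<'E'
from h import *
from scipy.optimize import minimize
def corners(lx,ly,z0,z1): return np.array([[sx*lx/2,sy*ly/2,z] for z in(z0,z1) for sx in(1,-1) for sy in(1,-1)])
SH=dict(box=corners(.104,.07,0,.026),lid=corners(.104,.07,0,.06),plaque=corners(.076,.008,.033,.078))
SH['box']=np.r_[SH['box'],corners(.09,.056,.026,.042)]
def mask(img,col):
    h=cv2.cvtColor(img,cv2.COLOR_RGB2HSV);H,S,Vv=h[...,0].astype(int),h[...,1],h[...,2]
    c={'red':0,'blue':110,'green':72}[col]; d=np.minimum(abs(H-c),180-abs(H-c))
    return ((d<(7 if col=='red' else 16))&(S>120)&(Vv>25)).astype(np.uint8)
def hullmask(f,col,at,rad):
    m=mask(f['img'],col); c=proj(f,at)[0]; k=np.zeros_like(m); cv2.circle(k,tuple(int(v) for v in c),rad,1,-1)
    m=cv2.morphologyEx(m&k,cv2.MORPH_OPEN,np.ones((2,2),np.uint8))
    n,l,st,_=cv2.connectedComponentsWithStats(m,connectivity=8)
    pts=np.concatenate([np.argwhere(l==i)[:,::-1] for i in range(1,n) if st[i,4]>12])
    return cv2.convexHull(pts.astype(np.int32))
def fit(fs,col,kind,at,yaw,rad,verts=None):
    hs=[hullmask(f,col,at,r) for f,r in zip(fs,rad)]
    S=8
    def cost(p):
        c,s=np.cos(p[2]),np.sin(p[2]);P=SH[kind]@np.array([[c,s,0],[-s,c,0],[0,0,1]])+[p[0],p[1],0]
        J=0
        for f,h in zip(fs,hs):
            q=cv2.convexHull(proj(f,P).astype(np.float32)); hf=h.astype(np.float32)
            i=cv2.intersectConvexConvex(q,hf)[0]; J+=1-i/(cv2.contourArea(q)+cv2.contourArea(hf)-i)
        return J
    best=min((minimize(cost,[at[0],at[1],yaw+d],method='Nelder-Mead',options=dict(initial_simplex=np.array([at[0],at[1],yaw+d])+np.array([[0,0,0],[.01,0,0],[0,.01,0],[0,0,.15]]),xatol=1e-5,fatol=1e-5)) for d in(-.2,0,.2)),key=lambda r:r.fun)
    return best.x,best.fun
E
python3 - <<'E'
from fit import *
np.set_printoptions(precision=4,suppress=True)
fs=[grab('top'),grab('side')]
for col,kind,at,yaw in[('red','box',[.46,.04,.02],1.57),('blue','box',[.625,.072,.02],1.2),('red','lid',[.515,-.305,.04],1.2),('blue','lid',[.625,-.145,.04],1.2),('red','plaque',[.515,.325,.055],1.6)]:
    r=(45,60) if kind!='plaque' else (35,45)
    print(col,kind,*[fit([f],col,kind,at,yaw,[k]) for f,k in zip(fs,r)],fit(fs,col,kind,at,yaw,r))
E
```

```text
red box (array([0.456 , 0.0399, 1.7635]), np.float64(0.03125944170645856)) (array([0.4553, 0.0412, 1.8136]), np.float64(0.09779614907215917)) (array([0.4562, 0.0406, 1.7827]), np.float64(0.13161094762900583))
blue box (array([0.6388, 0.0709, 1.3254]), np.float64(0.06181787491841617)) (array([0.6557, 0.0266, 2.4015]), np.float64(0.6097590748986985)) (array([0.6383, 0.0686, 1.3253]), np.float64(0.7242187548641453))
red lid (array([ 0.5172, -0.3261,  1.2866]), np.float64(0.028355685153367505)) (array([ 0.5164, -0.3241,  1.3814]), np.float64(0.1089728803051454)) (array([ 0.5172, -0.326 ,  1.2881]), np.float64(0.14862024881857172))
blue lid (array([ 0.6355, -0.1532,  1.2473]), np.float64(0.04859996713058656)) (array([ 0.6446, -0.1468,  1.8025]), np.float64(0.34971267797921135)) (array([ 0.6355, -0.1532,  1.2474]), np.float64(0.44627424216133615))
red plaque (array([0.526 , 0.3198, 1.7548]), np.float64(0.06221368475798239)) (array([0.5244, 0.3257, 1.7743]), np.float64(0.06440778029842631)) (array([0.5252, 0.3237, 1.7652]), np.float64(0.2273355477079022))
```

apply_moves:
  claw: [0.06,0.06,0.06,0.06,0.06,0.06,0.06,0.06,0.06,0.06,0.06,0.06,0.06,0.06,0.06,0.06,0.06,0.06,0.06,0.06]
  xyz:
    - [0,0,0]
    - [0,0,0]
    - [0,0,0]
    - [0,0,0]
    - [0,0,0]
    - [0,0,0]
    - [0,0,0]
    - [0.036,0.02,0]
    - [0.036,0.02,0]
    - [0.036,0.02,0]
    - [0.036,0.02,0]
    - [0.036,0.02,0]
    - [0.036,0.02,0]
    - [0.036,0.02,0]
    - [0.036,0.02,0]
    - [0.036,0.02,0]
    - [0.036,0.02,0]
    - [0.036,0.02,0]
    - [0.036,0.02,0]
    - [0.036,0.02,0]
  twist:
    - [0,0,-0.143]
    - [0,0,-0.143]
    - [0,0,-0.143]
    - [0,0,-0.143]
    - [0,0,-0.143]
    - [0,0,-0.143]
    - [0,0,-0.143]
    - [0,0,0]
    - [0,0,0]
    - [0,0,0]
    - [0,0,0]
    - [0,0,0]
    - [0,0,0]
    - [0,0,0]
    - [0,0,0]
    - [0,0,0]
    - [0,0,0]
    - [0,0,0]
    - [0,0,0]
    - [0,0,0]

```text
clock: 3.3
position: [0.5486, -0.2442, 0.2314]
tool_rot: [3.141, 0.0, 1.247]
force: [0.1, -0.3, 0.1]
grip_width: 0.0603
finger_force: 0.0
```

```bash
cat > go.py <<'E'
from h import *
from scipy.spatial.transform import Rotation as Ro
np.set_printoptions(precision=4,suppress=True)
def go(xyz,yaw,s=None):
    "twist needed now (do it first), then shift in tool axes after the twist; s = start pose"
    s=s or bot.observe(); p=s['position']; R=Ro.from_euler('xyz',s['tool_rot'])
    yaws=min((yaw+k*np.pi for k in(-1,0,1)),key=lambda y:abs((y-s['tool_rot'][2]+np.pi)%(2*np.pi)-np.pi))
    T=Ro.from_euler('xyz',[np.pi,0,yaws]); tw=(R.inv()*T).as_rotvec(); d=T.inv().apply(np.array(xyz)-p)
    print('at',p,s['tool_rot'],'twist',tw,'shift',d,np.linalg.norm(d),'q7',s['qpos'][6],'F',s['force'],'grip',s['grip_width'],s['finger_force'],'t',s['clock'])
E
python3 - <<'E'
from go import *
go([.6355,-.1532,.2],1.2474)
f=grab('wrist','w1.png')
E
```

```text
at [ 0.5486 -0.2442  0.2314] [3.1414 0.0001 1.2466] twist [ 0.0002  0.0001 -0.0008] shift [0.1138 0.0535 0.0314] 0.12964365124087138 q7 -0.19231955727083538 F [ 0.0979 -0.3087  0.0542] grip 0.06034003417687498 0.0 t 3.3
```

apply_moves:
  claw: [0.06,0.06,0.06,0.06,0.06]
  xyz:
    - [0.0285,0.0134,0]
    - [0.0285,0.0134,0]
    - [0.0285,0.0134,0]
    - [0.0285,0.0134,0]
    - [0,0,0]
  twist:
    - [0,0,0]
    - [0,0,0]
    - [0,0,0]
    - [0,0,0]
    - [0,0,0]

```text
clock: 3.85
position: [0.6368, -0.1499, 0.231]
tool_rot: [3.142, -0.002, 1.252]
force: [-0.2, 0.0, -0.2]
grip_width: 0.0598
finger_force: 0.0
```

Run:
```python
from go import *
f=grab('wrist','w1.png')
V=np.array(f['view']);print(f['vfov'],-V[:3,:3].T@V[:3,3],V[:3,:3])
go([.6355,-.1532,.063],1.2474)
c,s=np.cos(1.2474),np.sin(1.2474)
P=np.array([[sx*.025,sy*.007,.088] for sx in(1,-1) for sy in(1,-1)])@np.array([[c,s,0],[-s,c,0],[0,0,1]])+[.6355,-.1532,0]
print(proj(f,P))
```

```text
61.10513882749113 [ 0.6575 -0.0838  0.3729] [[ 0.9494 -0.3141 -0.0011]
 [ 0.3021  0.9142 -0.27  ]
 [ 0.0858  0.256   0.9629]]
at [ 0.6356 -0.1522  0.2309] [-3.1413 -0.001   1.2497] twist [-0.0003 -0.001   0.0023] shift [-0.001   0.0003  0.1679] 0.16792842813450956 q7 -0.36903003844706045 F [-1.2697  0.3496  0.3096] grip 0.059965563833968026 0.0 t 3.9
[[309.876  193.4377]
 [329.6915 193.5183]
 [309.9729 260.4889]
 [328.9025 260.5653]]
```

View pics/w1.png

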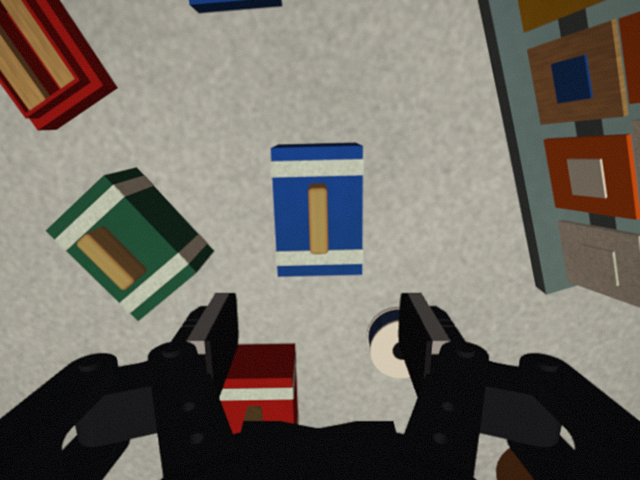

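The wrist view shows the blue lid's bar at about (309–327, 185–254). My prediction was 193–260, and the arm was still settling when the picture was taken. I'll take a new picture now and refit.

```bash
cat >> fit.py <<'E'
def bar(f,lid,yaw,z=.088):
    "centre, yaw of the pale bar top near lid, seen by camera f"
    h=cv2.cvtColor(f['img'],cv2.COLOR_RGB2HSV); m=((abs(h[...,0].astype(int)-18)<7)&(h[...,1]>70)&(h[...,2]>125)).astype(np.uint8)
    c=proj(f,[lid[0],lid[1],z])[0]; n,l,st,ce=cv2.connectedComponentsWithStats(m)
    i=min((i for i in range(1,n) if st[i,4]>150),key=lambda i:np.hypot(*(ce[i]-c)))
    (cx,cy),(w,hh),a=r=cv2.minAreaRect(np.argwhere(l==i)[:,::-1].astype(np.float32)); b=atz(f,cv2.boxPoints(r),z)
    e=max((b[1]-b[0],b[2]-b[1]),key=lambda v:np.linalg.norm(v)); 
    return b.mean(0),np.arctan2(e[1],e[0])%np.pi,np.linalg.norm(b[1]-b[0]),np.linalg.norm(b[2]-b[1])
E
python3 - <<'E'
from fit import *
from go import *
f=grab('wrist'); V=np.array(f['view']);print(-V[:3,:3].T@V[:3,3])
print(fit([f],'blue','lid',[.6355,-.1532,.04],1.247,[95]))
print(bar(f,[.6355,-.1532],1.247))
t=grab('top');print(bar(t,[.6355,-.1532],1.247),bar(t,[.517,-.326],1.247))
go([.6355,-.1532,.063],1.2474)
E
```

```text
[ 0.6565 -0.086   0.3727]
(array([ 0.6354, -0.1507,  1.2897]), np.float64(0.042201437481830806))
(array([ 0.6359, -0.1484,  0.088 ]), np.float64(1.2864330326111069), np.float64(0.012626793476304759), np.float64(0.048493236612536024))
(array([ 0.6358, -0.1501,  0.088 ]), np.float64(1.270514799954921), np.float64(0.012380161217796642), np.float64(0.04789298899836442)) (array([ 0.5182, -0.3241,  0.088 ]), np.float64(1.272543131412241), np.float64(0.01290496919957835), np.float64(0.04878996696189282))
at [ 0.6343 -0.1549  0.2311] [-3.1412  0.0005  1.2465] twist [-0.0004  0.0005 -0.0009] shift [0.002  0.0006 0.1681] 0.1681005438538067 q7 -0.3684862150753225 F [ 0.3232 -1.0246 -0.5736] grip 0.06025401901703088 0.0 t 4.0
```

apply_moves:
  claw: [0.06,0.06,0.06,0.06,0.06,0.06,0.06]
  xyz:
    - [0.004,0,0.03]
    - [0,0,0.04]
    - [0,0,0.04]
    - [0,0,0.03]
    - [0,0,0.01]
    - [0,0,0]
    - [0,0,0]
  twist:
    - [0,0,-0.033]
    - [0,0,0]
    - [0,0,0]
    - [0,0,0]
    - [0,0,0]
    - [0,0,0]
    - [0,0,0]

```text
clock: 4.7
position: [0.6366, -0.1512, 0.0829]
tool_rot: [3.14, -0.0, 1.279]
force: [1.3, 0.2, 0.4]
grip_width: 0.0598
finger_force: 0.0
```

Run:
```python
from go import *
from fit import *
go([.6357,-.150,.063],1.28)
f=grab('wrist'); print(bar(f,[.6357,-.150],1.247))
go([.6357,-.150,.063],1.28)
```

```text
at [ 0.6366 -0.1512  0.0829] [ 3.1398 -0.0001  1.2791] twist [ 0.0018 -0.0001 -0.0009] shift [ 0.0008 -0.0012  0.0199] 0.019968037697431693 q7 -0.4120015921851683 F [1.3223 0.2231 0.3512] grip 0.059822192856154616 0.0 t 4.7
(array([ 0.6362, -0.1474,  0.088 ]), np.float64(1.2905624716358457), np.float64(0.012302013470152902), np.float64(0.04788418789032343))
at [ 0.6368 -0.1511  0.0832] [ 3.1391 -0.0002  1.2792] twist [ 0.0025 -0.0002 -0.0008] shift [ 0.0007 -0.0014  0.0202] 0.020264575991197614 q7 -0.4121036550507035 F [-0.1461 -0.6117  1.2161] grip 0.060017186859591426 0.0 t 4.75
```

apply_moves:
  claw: [0.06,0.06,0.06,0.0,0.0,0.0,0.0,0.0,0.0,0.0]
  xyz:
    - [0.0025,0,0.01]
    - [0,0,0.01]
    - [0,0,0]
    - [0,0,0]
    - [0,0,0]
    - [0,0,0]
    - [0,0,0]
    - [0,0,0]
    - [0,0,-0.02]
    - [0,0,-0.03]
  twist:
    - [0,0,0]
    - [0,0,0]
    - [0,0,0]
    - [0,0,0]
    - [0,0,0]
    - [0,0,0]
    - [0,0,0]
    - [0,0,0]
    - [0,0,0]
    - [0,0,0]
  force: 50

```text
clock: 5.75
position: [0.6355, -0.1479, 0.1104]
tool_rot: [-3.138, 0.0, 1.28]
force: [0.7, -0.2, -0.9]
grip_width: 0.0135
finger_force: 51.0
```

Run:
```python
from go import *
go([.632,.071,.25],1.3)
```

```text
at [ 0.6355 -0.1479  0.1104] [-3.1384  0.0002  1.28  ] twist [-0.0032  0.0002 -0.02  ] shift [ 0.21   -0.0619 -0.1396] 0.2596974996395844 q7 -0.4019805642826194 F [ 0.667  -0.1553 -0.9186] grip 0.013496767201062774 50.99629819393158 t 5.75
```

apply_moves:
  claw: [0,0,0,0,0,0,0]
  xyz:
    - [0,0,-0.04]
    - [0,0,-0.05]
    - [0.02,-0.01,0]
    - [0.03,-0.02,0]
    - [0.02,-0.01,0]
    - [0,0,0]
    - [0,0,0]
  twist:
    - [0,0,0]
    - [0,0,0]
    - [0,0,0]
    - [0,0,0]
    - [0,0,0]
    - [0,0,0]
    - [0,0,0]

```text
clock: 6.45
position: [0.6184, -0.0696, 0.2014]
tool_rot: [3.142, 0.0, 1.28]
force: [0.4, -0.5, -0.2]
grip_width: 0.0129
finger_force: 51.0
```

```bash
cat >> fit.py <<'E'
SH['bbox']=np.r_[SH['box'],corners(.076,.008,.005,.075)]
E
python3 - <<'E'
from go import *
from fit import *
go([.632,.071,.19],1.3)
f=grab('wrist','w2.png'); t=grab('top','t2.png')
for F,r in((t,45),(f,130)):
    try: print(fit([F],'blue','bbox',[.632,.071,.02],1.3,[r]), proj(F,[.632,.071,.0]))
    except Exception as e: print(e)
go([.632,.071,.19],1.3)
E
```

```text
at [ 0.6184 -0.0696  0.2014] [3.1415 0.0003 1.2804] twist [ 0.0001  0.0003 -0.0196] shift [ 0.1391 -0.0245  0.0114] 0.1417256960218256 q7 -0.4912802252292974 F [ 0.4441 -0.4759 -0.2354] grip 0.012900505364109232 51.049116253852844 t 6.45
(array([0.6387, 0.071 , 1.3211]), np.float64(0.05728416730905028)) [[291.1524 213.6267]]
(array([0.6273, 0.0334, 1.2999]), np.float64(0.3768888592439964)) [[284.4519  29.7752]]
at [ 0.6185 -0.0707  0.2012] [-3.1416  0.0005  1.2787] twist [-0.      0.0005 -0.0213] shift [ 0.1401 -0.0248  0.0112] 0.14275760152319875 q7 -0.4912517442286355 F [ 0.5546 -0.6262 -0.9817] grip 0.01299353239360514 51.04830265045166 t 6.55
```

View pics/w2.png

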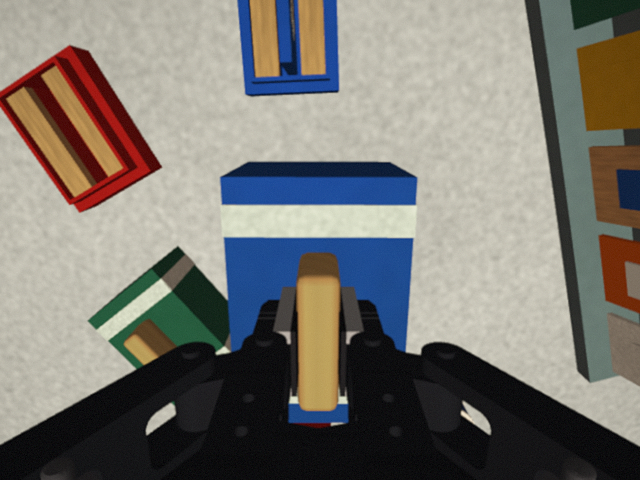

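The wrist view shows the lid held straight. The blue box lies ahead and is cut off at the top of the picture (244–338, 0–94). I'll move 55 mm closer and refit.

apply_moves:
  claw: [0,0,0,0,0]
  xyz:
    - [0.025,-0.008,0]
    - [0.03,-0.01,0]
    - [0,0,0]
    - [0,0,0]
    - [0,0,0]
  twist:
    - [0,0,-0.03]
    - [0,0,0]
    - [0,0,0]
    - [0,0,0]
    - [0,0,0]

```text
clock: 7.05
position: [0.6161, -0.0133, 0.2012]
tool_rot: [3.142, 0.001, 1.308]
force: [-0.5, 0.1, -1.1]
grip_width: 0.013
finger_force: 51.1
```

Run:
```python
from go import *
from fit import *
f=grab('wrist','w3.png')
at=[.637,.071,.02]
m=mask(f['img'],'blue'); n,l,st,ce=cv2.connectedComponentsWithStats(m); i=[i for i in range(1,n) if st[i,4]>300]
print(st[i],ce[i],proj(f,at))
c=proj(f,at)[0]
for kind in('bbox','box'):
  for r in(75,85,95): print(kind,r,fit([f],'blue',kind,at,1.31,[r]))
print('redbox',fit([f],'red','box',[.456,.04,.02],1.77,[130]))
go([.638,.071,.19],1.31)
```

```text
[[  221    17   196   188 14863]
 [  225   238   188   115 11605]
 [  625   248    15    38   494]
 [  287   404    63    20   842]] [[317.8416 137.0877]
 [317.8938 277.5173]
 [632.332  265.6538]
 [317.9038 414.4097]] [[317.5664  98.6306]]
bbox 75 (array([0.636 , 0.0681, 1.3222]), np.float64(0.07308130434764404))
bbox 85 (array([0.6367, 0.0686, 1.3263]), np.float64(0.13493029183777694))
bbox 95 (array([0.6375, 0.0727, 1.317 ]), np.float64(0.28993576074645233))
box 75 (array([0.636 , 0.0681, 1.3222]), np.float64(0.07308130434764404))
box 85 (array([0.6367, 0.0686, 1.3263]), np.float64(0.13493029183777694))
box 95 (array([0.6375, 0.0727, 1.317 ]), np.float64(0.28993576074645233))
redbox (array([0.4572, 0.0433, 1.7847]), np.float64(0.020055514887455383))
at [ 0.6161 -0.0133  0.2011] [-3.1415  0.0006  1.308 ] twist [-0.      0.0006 -0.002 ] shift [ 0.0871 -0.0006  0.0111] 0.0878179159965279 q7 -0.5626308580905498 F [-0.7595  0.0061 -1.2407] grip 0.013184476124238518 51.052992939949036 t 7.1
```

View pics/w3.png

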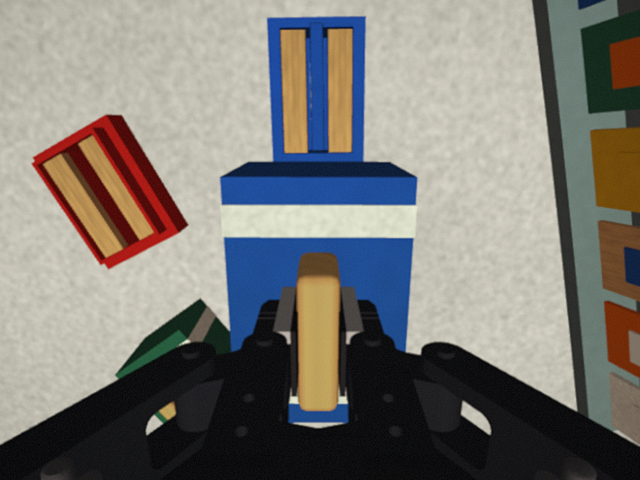

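The blue box is fully visible now at (268–365, 17–160), but its near edge touches the lid's silhouette. I'll fit the outline clipped above the lid.

Run:
```python
from go import *
from fit import *
f=grab('wrist'); m=mask(f['img'],'blue')
for lim in(120,140,155):
    p=np.argwhere(m[:lim]>0)[:,::-1]; p=p[(p[:,0]>230)&(p[:,0]<400)]
    h=cv2.convexHull(p.astype(np.int32)).astype(np.float32); 
    def clip(q):
        box=np.array([[0,-50],[639,-50],[639,lim-1],[0,lim-1]],np.float32).reshape(-1,1,2)
        return cv2.intersectConvexConvex(q,box)[1]
    def cost(p):
        c,s=np.cos(p[2]),np.sin(p[2]);P=SH['bbox']@np.array([[c,s,0],[-s,c,0],[0,0,1]])+[p[0],p[1],0]
        q=clip(cv2.convexHull(proj(f,P).astype(np.float32))); i=cv2.intersectConvexConvex(q,h)[0]
        return 1-i/(cv2.contourArea(q)+cv2.contourArea(h)-i)
    x0=np.array([.637,.07,1.31]);r=minimize(cost,x0,method='Nelder-Mead',options=dict(initial_simplex=x0+np.array([[0,0,0],[.006,0,0],[0,.006,0],[0,0,.05]])))
    print(lim,r.x,r.fun)
go([.637,.071,.19],1.317)
# held lid pose: bar in gripper
fr=f; print(bar(f,bot.observe()['position'],1.3,z=bot.observe()['position'][2]+.025))
```

```text
120 [0.6366 0.0738 1.3174] 0.01922298491287666
140 [0.6368 0.0737 1.3179] 0.01841361253928986
155 [0.6368 0.0737 1.3174] 0.018481657668687257
at [ 0.6161 -0.0132  0.2012] [-3.1415  0.0004  1.308 ] twist [-0.0001  0.0004 -0.009 ] shift [ 0.0867 -0.0009  0.0112] 0.08744027957242591 q7 -0.5627501766152869 F [ 0.4561 -0.2596 -1.1427] grip 0.012985306554898674 51.05258524417877 t 7.15
(array([ 0.6149, -0.0131,  0.2262]), np.float64(1.322412423059229), np.float64(0.012871838886135386), np.float64(0.0488171376077601))
```

apply_moves:
  claw: [0,0,0,0,0,0,0,0,0]
  xyz:
    - [0.03,-0.001,0]
    - [0.03,0,0]
    - [0.0295,0,0]
    - [0,0,0.02]
    - [0,0,0.03]
    - [0,0,0.02]
    - [0,0,0.01]
    - [0,0,0]
    - [0,0,0]
  twist:
    - [0,0,-0.01]
    - [0,0,0]
    - [0,0,0]
    - [0,0,0]
    - [0,0,0]
    - [0,0,0]
    - [0,0,0]
    - [0,0,0]
    - [0,0,0]

```text
clock: 8.05
position: [0.6381, 0.0749, 0.1222]
tool_rot: [3.141, -0.0, 1.319]
force: [0.3, 0.1, -0.2]
grip_width: 0.0128
finger_force: 51.0
```

Run:
```python
from go import *
from fit import *
go([.637,.0737,.089],1.3175)
t=grab('side'); cv2.imwrite('pics/s3.png',cv2.resize(t['img'][150:310,170:330,::-1],(600,600),interpolation=2))
```

```text
at [0.6381 0.0749 0.1222] [ 3.1407 -0.0004  1.3193] twist [ 0.0008 -0.0004  0.0018] shift [-0.0014 -0.0007  0.0332] 0.03320953726198919 q7 -0.7269200451228269 F [ 0.2616  0.0579 -0.2362] grip 0.012807366905080428 51.01981222629547 t 8.05
```

View pics/s3.png

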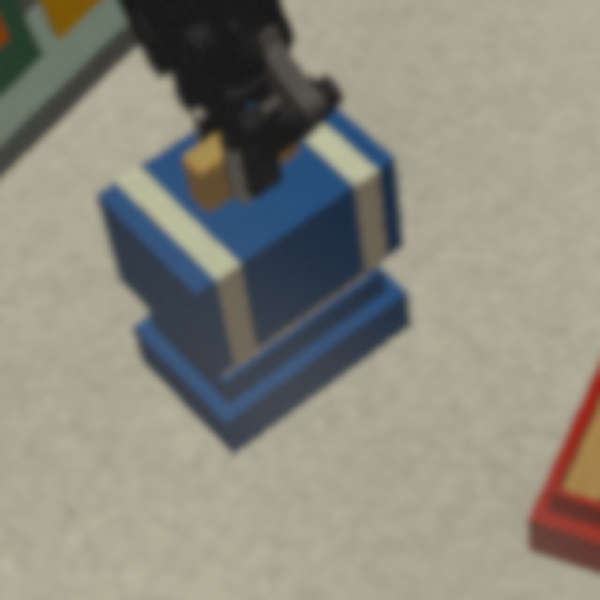

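The side view shows the blue lid hovering parallel to the box and centred on it. I'll lower slowly.

apply_moves:
  claw: [0,0,0,0,0]
  xyz:
    - [0,0,0.006]
    - [0,0,0.006]
    - [0,0,0.006]
    - [0,0,0.004]
    - [0,0,0]
  twist:
    - [0,0,0]
    - [0,0,0]
    - [0,0,0]
    - [0,0,0]
    - [0,0,0]

```text
clock: 8.6
position: [0.6372, 0.075, 0.0985]
tool_rot: [-3.141, 0.0, 1.32]
force: [0.3, 0.4, -0.8]
grip_width: 0.0129
finger_force: 51.0
```

apply_moves:
  claw: [0,0,0,0.03,0.03,0.03,0.03,0.03]
  xyz:
    - [0,0,0.005]
    - [0,0,0.004]
    - [0,0,0]
    - [0,0,0]
    - [0,0,0]
    - [0,0,-0.02]
    - [0,0,-0.04]
    - [0,0,-0.05]
  twist:
    - [0,0,0]
    - [0,0,0]
    - [0,0,0]
    - [0,0,0]
    - [0,0,0]
    - [0,0,0]
    - [0,0,0]
    - [0,0,0]

```text
clock: 9.4
position: [0.6366, 0.0749, 0.2004]
tool_rot: [-3.139, 0.001, 1.32]
force: [0.1, -0.2, 0.3]
grip_width: 0.0302
finger_force: 0.0
```

Run:
```python
from go import *
from fit import *
t=grab('side'); cv2.imwrite('pics/s4.png',cv2.resize(t['img'][150:310,170:330,::-1],(480,480),interpolation=2))
t=grab('top')
print(fit([t],'red','plaque',[.525,.322,.055],1.76,[35]))
go([.5252,.322,.2],1.765)
```

```text
(array([0.526 , 0.3198, 1.7548]), np.float64(0.060032272485999294))
at [0.6402 0.0758 0.207 ] [ 3.1332 -0.0038  1.3194] twist [ 0.0091 -0.0019 -0.4456] shift [ 0.2637 -0.0654  0.007 ] 0.27181449791419576 q7 -0.68769066821423 F [-0.414  -0.3593  0.4193] grip 0.029764919597371445 0.0 t 9.5
```

View pics/s4.png

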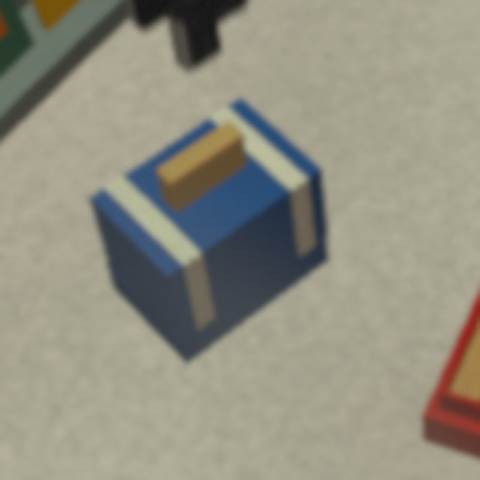

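The blue box is closed flush. Next is the red plaque.

apply_moves:
  claw: [0.05,0.05,0.05,0.05,0.05,0.05,0.05,0.05,0.05,0.05,0.05,0.05,0.05,0.05]
  xyz:
    - [0,0,0]
    - [0,0,0]
    - [0,0,0]
    - [0,0,0]
    - [0.033,-0.008,0]
    - [0.033,-0.008,0]
    - [0.033,-0.008,0]
    - [0.033,-0.008,0]
    - [0.033,-0.008,0]
    - [0.033,-0.008,0]
    - [0.033,-0.008,0]
    - [0.03,-0.006,0]
    - [0,0,0]
    - [0,0,0]
  twist:
    - [0,0,-0.11]
    - [0,0,-0.11]
    - [0,0,-0.11]
    - [0,0,-0.11]
    - [0,0,0]
    - [0,0,0]
    - [0,0,0]
    - [0,0,0]
    - [0,0,0]
    - [0,0,0]
    - [0,0,0]
    - [0,0,0]
    - [0,0,0]
    - [0,0,0]

```text
clock: 10.9
position: [0.5275, 0.3202, 0.2005]
tool_rot: [3.141, 0.0, 1.761]
force: [0.7, -1.5, 0.4]
grip_width: 0.0501
finger_force: 0.0
```

Run:
```python
from go import *
from fit import *
bot.grab_frame('wrist')
f=grab('wrist','w5.png')
at=[.5255,.321,.055]
print(proj(f,[.5255,.321,.078]))
for r in(70,90,110): print(r,fit([f],'red','plaque',at,1.76,[r]))
go([.5252,.322,.048],1.76)
```

```text
[[316.1513 227.4456]]
70 (array([0.5276, 0.3264, 1.7713]), np.float64(0.07078613724573746))
90 (array([0.5276, 0.3264, 1.7713]), np.float64(0.07078613724573746))
110 (array([0.5276, 0.3264, 1.7713]), np.float64(0.07078613724573746))
at [0.5282 0.3188 0.2003] [3.1414 0.0005 1.7586] twist [ 0.0002  0.0005 -0.0014] shift [ 0.0037 -0.0023  0.1523] 0.15239924744254799 q7 -0.7503196950904346 F [ 1.1156 -0.4201 -0.3533] grip 0.049935279123622056 0.0 t 11.0
```

View pics/w5.png

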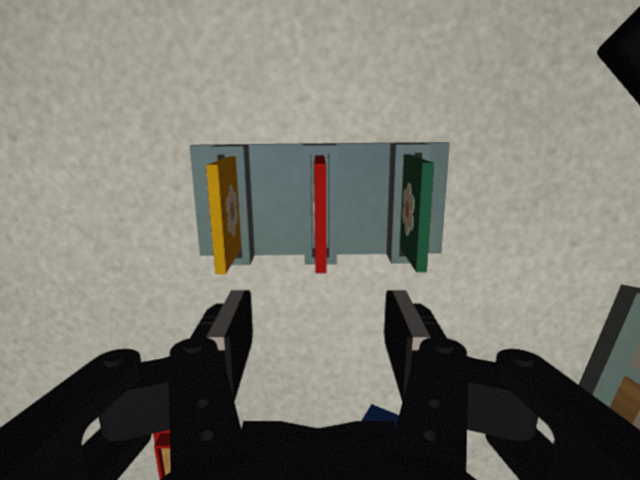

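The wrist view shows the red plaque in the middle slot (column 320, rows 155–270), between the fingers. I'll descend and grip it.

apply_moves:
  claw: [0.05,0.05,0.05,0.05,0.05,0.05,0.05,0.0,0.0,0.0,0.0,0.0,0.0,0.0,0.0,0.0,0.0]
  xyz:
    - [0.0055,0.0005,0.02]
    - [0,0,0.04]
    - [0,0,0.04]
    - [0,0,0.03]
    - [0,0,0.015]
    - [0,0,0.007]
    - [0,0,0]
    - [0,0,0]
    - [0,0,0]
    - [0,0,0]
    - [0,0,0]
    - [0,0,0]
    - [0,0,-0.01]
    - [0,0,-0.02]
    - [0,0,-0.03]
    - [0,0,-0.03]
    - [0,0,-0.03]
  twist:
    - [0,0,-0.008]
    - [0,0,0]
    - [0,0,0]
    - [0,0,0]
    - [0,0,0]
    - [0,0,0]
    - [0,0,0]
    - [0,0,0]
    - [0,0,0]
    - [0,0,0]
    - [0,0,0]
    - [0,0,0]
    - [0,0,0]
    - [0,0,0]
    - [0,0,0]
    - [0,0,0]
    - [0,0,0]
  force: 40

```text
clock: 12.7
position: [0.5269, 0.3253, 0.1704]
tool_rot: [3.141, -0.0, 1.768]
force: [0.5, 0.4, -0.2]
grip_width: 0.0073
finger_force: 39.0
```

Run:
```python
from go import *
go([.4565,.042,.17],1.783)
go([.4565,-.04,.20],1.783)
```

```text
at [0.5269 0.3253 0.1704] [ 3.1412 -0.0003  1.768 ] twist [ 0.0004 -0.0003 -0.015 ] shift [-0.2621 -0.1285  0.0004] 0.2919029844707797 q7 -0.7716284555518379 F [ 0.515   0.3675 -0.2476] grip 0.0073167754597315 39.02361452579498 t 12.7
at [0.5269 0.3253 0.1704] [ 3.1412 -0.0003  1.768 ] twist [ 0.0004 -0.0003 -0.015 ] shift [-0.3422 -0.1458 -0.0296] 0.3731850779215266 q7 -0.7716284555518379 F [ 0.515   0.3675 -0.2476] grip 0.0073167754597315 39.02361452579498 t 12.7
```

apply_moves:
  claw: [0,0,0,0,0,0,0,0,0,0,0,0,0]
  xyz:
    - [-0.026,-0.013,0]
    - [-0.026,-0.013,0]
    - [-0.026,-0.013,0]
    - [-0.026,-0.013,0]
    - [-0.026,-0.013,0]
    - [-0.026,-0.013,0]
    - [-0.026,-0.013,0]
    - [-0.026,-0.013,0]
    - [-0.026,-0.013,0]
    - [-0.028,-0.0115,0]
    - [0,0,0]
    - [0,0,0]
    - [0,0,0]
  twist:
    - [0,0,-0.015]
    - [0,0,0]
    - [0,0,0]
    - [0,0,0]
    - [0,0,0]
    - [0,0,0]
    - [0,0,0]
    - [0,0,0]
    - [0,0,0]
    - [0,0,0]
    - [0,0,0]
    - [0,0,0]
    - [0,0,0]

```text
clock: 14.0
position: [0.4565, 0.0431, 0.1688]
tool_rot: [3.141, -0.0, 1.784]
force: [0.2, -0.4, -1.1]
grip_width: 0.0072
finger_force: 39.2
```

Run:
```python
from go import *
from fit import *
bot.grab_frame('wrist')
f=grab('wrist','w6.png')
for r in(100,120): print(r,fit([f],'red','box',[.4565,.042,.02],1.78,[r]))
go([.4565,.042,.05],1.78)
```

```text
100 (array([0.4572, 0.0428, 1.7734]), np.float64(0.12329015124350984))
120 (array([0.4572, 0.0428, 1.7733]), np.float64(0.18299849293239756))
at [0.4563 0.0432 0.1685] [ 3.1412 -0.0003  1.7842] twist [ 0.0004 -0.0003  0.0042] shift [-0.0012 -0.0001  0.1185] 0.11849100467370624 q7 -0.32382297332075183 F [ 0.7607 -0.4815 -0.7648] grip 0.007513003871057731 39.19898986816406 t 14.1
```

View pics/w6.png

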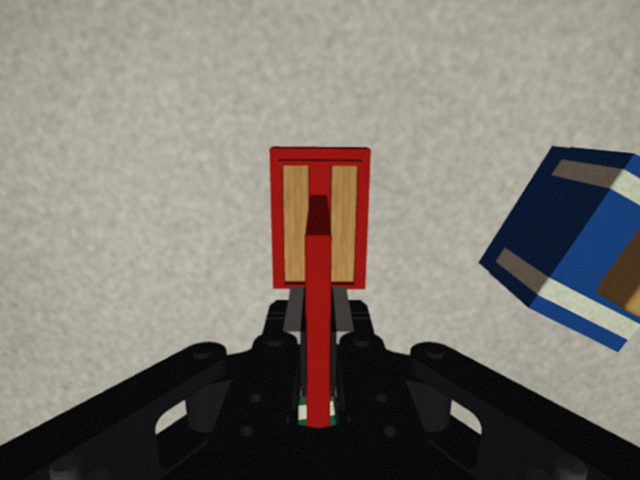

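The wrist view shows the plaque (column 318) over the box slot (columns 308–332, rows 165–283). I'll check the offset along the slot using the plaque's far top corner, then lower.

Run:
```python
from go import *
f=grab('wrist'); s=bot.observe(); p=s['position']; y=s['tool_rot'][2]; u=np.array([np.cos(y),np.sin(y),0]); v=np.array([np.sin(y),-np.cos(y),0])
for px,z in(((318,234.5),p[2]+.030),((319,195.5),p[2]-.04)):
    q=atz(f,[px],z)[0]; print('plaque far corner rel',(q-p)@u,(q-p)@v)
for px,z in(((320,148),.026),((320,162),.042),((320,165.5),.035),((320,282),.035),((320,288.5),.026),((320,165),.035),((308.5,240),.035),((331,240),.035)):
    q=atz(f,[px],z)[0]; print(z,'rel',(q-p)@u,(q-p)@v)
go([.4572,.0431,.05],1.778)
```

```text
plaque far corner rel 0.03939892859579065 -0.0007236711933003148
plaque far corner rel 0.0384126546968613 -0.00029632151044456346
0.026 rel 0.05340247653643356 0.0005881252987628407
0.042 rel 0.04539687915712034 0.000527051711525048
0.035 rel 0.0424307644376934 0.0005613042775049319
0.035 rel -0.04130620792350165 0.000662048870593614
0.026 rel -0.050205062643308936 0.0007124835628371112
0.035 rel 0.042762894291673514 0.0005609161028173067
0.035 rel -0.009561032392429794 -0.007479918094918811
0.035 rel -0.009561447911244069 0.008373951813840253
at [0.4563 0.0431 0.1684] [ 3.1413 -0.0002  1.7841] twist [ 0.0003 -0.0003  0.0061] shift [-0.0002  0.0009  0.1184] 0.11842976886233465 q7 -0.3237912917045152 F [ 0.3896 -0.3107 -1.41  ] grip 0.007621742554301021 39.19902741909027 t 14.15
```

apply_moves:
  claw: [0,0,0,0,0,0,0]
  xyz:
    - [0,0.001,0.03]
    - [0,0,0.03]
    - [0,0,0.025]
    - [0,0,0.015]
    - [0,0,0.01]
    - [0,0,0.006]
    - [0,0,0]
  twist:
    - [0,0,0.005]
    - [0,0,0]
    - [0,0,0]
    - [0,0,0]
    - [0,0,0]
    - [0,0,0]
    - [0,0,0]

```text
clock: 14.85
position: [0.4571, 0.0427, 0.0521]
tool_rot: [-3.141, -0.0, 1.778]
force: [0.7, -0.5, -0.6]
grip_width: 0.0075
finger_force: 39.2
```

apply_moves:
  claw: [0,0,0,0.03,0.03,0.03,0.03,0.03,0.03,0.03,0.03,0.03]
  xyz:
    - [0,0,0.003]
    - [0,0,0.0025]
    - [0,0,0]
    - [0,0,0]
    - [0,0,0]
    - [0,0,0]
    - [0,0,-0.01]
    - [0,0,-0.03]
    - [0,0,-0.04]
    - [0,0,-0.04]
    - [0,0,-0.03]
    - [0,0,0]
  twist:
    - [0,0,0]
    - [0,0,0]
    - [0,0,0]
    - [0,0,0]
    - [0,0,0]
    - [0,0,0]
    - [0,0,0]
    - [0,0,0]
    - [0,0,0]
    - [0,0,0]
    - [0,0,0]
    - [0,0,0]

```text
clock: 16.05
position: [0.4586, 0.0427, 0.2009]
tool_rot: [3.136, 0.001, 1.777]
force: [-0.1, -0.2, -1.2]
grip_width: 0.03
finger_force: 0.0
```

Run:
```python
from go import *
from fit import *
t=grab('wrist','w7.png')
print(fit([t],'red','bbox',[.457,.043,.02],1.78,[110]))
t=grab('top');b=bar(t,[.517,-.325],1.28);print(b)
print(fit([t],'red','lid',[.518,-.325,.04],1.28,[45]))
go([.5177,-.324,.2],1.28)
```

```text
(array([0.4573, 0.0427, 1.7712]), np.float64(0.030521727732264914))
(array([ 0.5181, -0.3241,  0.088 ]), np.float64(1.2725431311839266), np.float64(0.013034891361725328), np.float64(0.04878996664870041))
(array([ 0.5171, -0.3264,  1.2866]), np.float64(0.024228760215691758))
at [0.4573 0.0422 0.1977] [3.1402 0.0006 1.7773] twist [0.0016 0.0002 0.4973] shift [-0.3335  0.1629 -0.0023] 0.3711473379456797 q7 -0.2945233133909256 F [-0.0298 -0.352  -0.3433] grip 0.03018863358588865 0.0 t 16.15
```

View pics/w7.png

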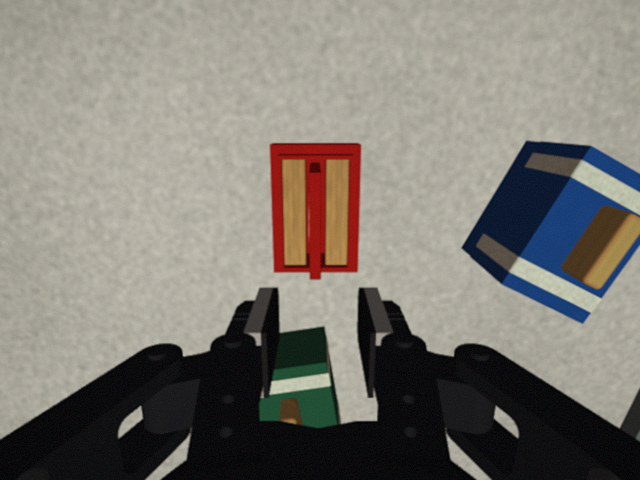

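The plaque stands in the red box slot (column 315, rows 160–278). Next is the red lid.

apply_moves:
  claw: [0.05,0.05,0.05,0.05,0.05,0.05,0.05,0.05,0.05,0.05,0.05,0.05,0.05,0.05,0.05,0.05]
  xyz:
    - [0,0,0]
    - [0,0,0]
    - [0,0,0]
    - [0,0,0]
    - [-0.033,0.0165,0]
    - [-0.033,0.0165,0]
    - [-0.033,0.0165,0]
    - [-0.033,0.0165,0]
    - [-0.033,0.0165,0]
    - [-0.033,0.0165,0]
    - [-0.033,0.0165,0]
    - [-0.033,0.0165,0]
    - [-0.033,0.0165,0]
    - [-0.0355,0.0145,0]
    - [0,0,0]
    - [0,0,0]
  twist:
    - [0,0,0.124]
    - [0,0,0.124]
    - [0,0,0.124]
    - [0,0,0.124]
    - [0,0,0]
    - [0,0,0]
    - [0,0,0]
    - [0,0,0]
    - [0,0,0]
    - [0,0,0]
    - [0,0,0]
    - [0,0,0]
    - [0,0,0]
    - [0,0,0]
    - [0,0,0]
    - [0,0,0]

```text
clock: 17.75
position: [0.5179, -0.3228, 0.1954]
tool_rot: [-3.139, -0.001, 1.281]
force: [-0.5, 1.0, -0.3]
grip_width: 0.0499
finger_force: 0.0
```

Run:
```python
from go import *
from fit import *
bot.grab_frame('wrist')
f=grab('wrist')
b=bar(f,[.518,-.323],1.28);print(b)
print(fit([f],'red','lid',[.518,-.323,.04],1.28,[110]))
go([*b[0][:2],.063],b[1])
```

```text
(array([ 0.5178, -0.3214,  0.088 ]), np.float64(1.2899770706704343), np.float64(0.013037525041782575), np.float64(0.04821522772744271))
(array([ 0.5181, -0.3237,  1.2678]), np.float64(0.021760412352795466))
at [ 0.5185 -0.3215  0.1961] [-3.1402 -0.0008  1.2829] twist [-0.0013 -0.0008 -0.007 ] shift [-0.0001 -0.0007  0.1331] 0.13314527658034758 q7 -0.03381068278455682 F [0.3331 0.6033 0.1383] grip 0.05026015479410919 0.0 t 17.85
```

Already over the bar. Descend, grip and lift.

apply_moves:
  claw: [0.05,0.05,0.05,0.05,0.05,0.05,0.0,0.0,0.0,0.0,0.0,0.0,0.0,0.0,0.0,0.0,0.0]
  xyz:
    - [0,0,0.03]
    - [0,0,0.04]
    - [0,0,0.035]
    - [0,0,0.02]
    - [0,0,0.0075]
    - [0,0,0]
    - [0,0,0]
    - [0,0,0]
    - [0,0,0]
    - [0,0,0]
    - [0,0,0]
    - [0,0,-0.01]
    - [0,0,-0.03]
    - [0,0,-0.04]
    - [0,0,-0.04]
    - [0,0,-0.03]
    - [0,0,0]
  twist:
    - [0,0,0]
    - [0,0,0]
    - [0,0,0]
    - [0,0,0]
    - [0,0,0]
    - [0,0,0]
    - [0,0,0]
    - [0,0,0]
    - [0,0,0]
    - [0,0,0]
    - [0,0,0]
    - [0,0,0]
    - [0,0,0]
    - [0,0,0]
    - [0,0,0]
    - [0,0,0]
    - [0,0,0]
  force: 50

```text
clock: 19.55
position: [0.5202, -0.3236, 0.2196]
tool_rot: [3.135, 0.002, 1.281]
force: [0.4, -0.5, -1.3]
grip_width: 0.0128
finger_force: 49.0
```

Run:
```python
from go import *
from fit import *
f=grab('wrist'); s=bot.observe(); p=s['position']
b=bar(f,p,1.28,z=p[2]+.025);print(b)
u=np.array([np.cos(1.773),np.sin(1.773)])
tgt=np.array([.4572,.043])-.09*u
go([*tgt,.22],1.775)
```

```text
(array([ 0.5195, -0.3213,  0.2421]), np.float64(1.2672875676929305), np.float64(0.04803805423302622), np.float64(0.012450336622817136))
at [ 0.5193 -0.3232  0.2171] [3.1377 0.0011 1.2815] twist [ 0.0036  0.0021 -0.4935] shift [ 0.2812  0.0133 -0.0029] 0.28152590218604157 q7 -0.026123445823549977 F [ 0.2586  0.0846 -1.4488] grip 0.012945755444946245 48.990769386291504 t 19.6
```

apply_moves:
  claw: [0,0,0,0,0,0,0,0,0,0,0,0,0,0,0,0]
  xyz:
    - [0,0,0]
    - [0,0,0]
    - [0,0,0]
    - [0,0,0]
    - [0.0312,0.0015,0]
    - [0.0312,0.0015,0]
    - [0.0312,0.0015,0]
    - [0.0312,0.0015,0]
    - [0.0312,0.0015,0]
    - [0.0312,0.0015,0]
    - [0.0312,0.0015,0]
    - [0.0312,0.0015,0]
    - [0.0312,0.0015,0]
    - [0,0,0]
    - [0,0,0]
    - [0,0,0]
  twist:
    - [0,0,-0.1235]
    - [0,0,-0.1235]
    - [0,0,-0.1235]
    - [0,0,-0.1235]
    - [0,0,0]
    - [0,0,0]
    - [0,0,0]
    - [0,0,0]
    - [0,0,0]
    - [0,0,0]
    - [0,0,0]
    - [0,0,0]
    - [0,0,0]
    - [0,0,0]
    - [0,0,0]
    - [0,0,0]

```text
clock: 21.2
position: [0.4745, -0.0459, 0.214]
tool_rot: [-3.141, 0.0, 1.775]
force: [0.1, -0.6, -1.2]
grip_width: 0.013
finger_force: 48.9
```

Run:
```python
from go import *
from fit import *
bot.grab_frame('wrist');f=grab('wrist'); s=bot.observe();p=s['position']
m=mask(f['img'],'red')
for lim in(120,140,150):
    q=np.argwhere(m[:lim]>0)[:,::-1]; q=q[(q[:,0]>220)&(q[:,0]<410)]
    h=cv2.convexHull(q.astype(np.int32)).astype(np.float32)
    W=np.array([[0,-50],[639,-50],[639,lim-1],[0,lim-1]],np.float32).reshape(-1,1,2)
    def cost(x):
        c,t=np.cos(x[2]),np.sin(x[2]);P=SH['bbox']@np.array([[c,t,0],[-t,c,0],[0,0,1]])+[x[0],x[1],0]
        a=cv2.intersectConvexConvex(cv2.convexHull(proj(f,P).astype(np.float32)),W)[1]; i=cv2.intersectConvexConvex(a,h)[0]
        return 1-i/(cv2.contourArea(a)+cv2.contourArea(h)-i)
    x0=np.array([.457,.043,1.775]);r=minimize(cost,x0,method='Nelder-Mead',options=dict(initial_simplex=x0+np.array([[0,0,0],[.006,0,0],[0,.006,0],[0,0,.05]])))
    print(lim,r.x,r.fun,h.reshape(-1,2).min(0),h.reshape(-1,2).max(0))
print(bar(f,p,1.775,z=p[2]+.025))
go([.4572,.043,.12],1.775)
```

```text
120 [0.4562 0.0434 1.774 ] 0.010309902950317973 [273.  20.] [366. 119.]
140 [0.4562 0.0433 1.774 ] 0.010021154437870883 [273.  20.] [366. 139.]
150 [0.4564 0.0434 1.774 ] 0.010296194223658794 [273.  20.] [366. 149.]
(array([ 0.473 , -0.0423,  0.2391]), np.float64(1.760392943186741), np.float64(0.04695731268503588), np.float64(0.012185634192493076))
at [ 0.4746 -0.046   0.2141] [-3.1412 -0.      1.7744] twist [-0.0004 -0.     -0.0006] shift [0.0907 0.001  0.0941] 0.1306491401876433 q7 -0.08379577803740092 F [-0.1092  0.1457 -0.3568] grip 0.01285935528618039 48.89695107936859 t 21.3
```

Run:
```python
from go import *
f=grab('wrist','w8.png'); s=bot.observe();p=s['position'];y=s['tool_rot'][2]; u=np.array([np.cos(y),np.sin(y),0]); v=np.array([np.sin(y),-np.cos(y),0])
for c in(250,390): print(c,[(r,*map(int,f['img'][r,c])) for r in range(158,190,1)][::1])
for r in(170,174,177,180): q=atz(f,[(250,r)],p[2]-.003)[0]; print('top edge',r,(q-p)@u)
```

```text
250 [(158, 115, 84, 76), (159, 75, 14, 11), (160, 70, 2, 0), (161, 72, 9, 6), (162, 73, 6, 4), (163, 73, 9, 8), (164, 77, 11, 11), (165, 74, 12, 12), (166, 75, 10, 6), (167, 73, 7, 2), (168, 76, 15, 12), (169, 71, 10, 6), (170, 72, 9, 6), (171, 93, 14, 12), (172, 128, 14, 10), (173, 163, 26, 24), (174, 167, 28, 23), (175, 162, 22, 19), (176, 164, 26, 22), (177, 165, 28, 23), (178, 166, 27, 24), (179, 165, 24, 21), (180, 163, 26, 22), (181, 164, 23, 24), (182, 165, 26, 23), (183, 162, 21, 20), (184, 165, 28, 23), (185, 162, 23, 18), (186, 160, 24, 17), (187, 164, 28, 20), (188, 163, 24, 19), (189, 165, 27, 21)]
390 [(158, 190, 187, 175), (159, 169, 159, 145), (160, 112, 82, 73), (161, 75, 20, 17), (162, 71, 7, 6), (163, 76, 13, 10), (164, 73, 6, 4), (165, 75, 11, 9), (166, 75, 11, 8), (167, 76, 9, 10), (168, 76, 11, 10), (169, 74, 8, 10), (170, 73, 10, 8), (171, 80, 15, 14), (172, 113, 19, 14), (173, 159, 25, 20), (174, 165, 25, 17), (175, 163, 24, 22), (176, 164, 26, 22), (177, 164, 25, 21), (178, 165, 25, 21), (179, 164, 25, 22), (180, 167, 27, 24), (181, 164, 24, 19), (182, 163, 24, 18), (183, 167, 27, 24), (184, 163, 23, 16), (185, 164, 26, 22), (186, 163, 27, 20), (187, 162, 20, 16), (188, 160, 21, 19), (189, 162, 24, 20)]
top edge 170 0.05383564891579886
top edge 174 0.05242590857963082
top edge 177 0.05136385740403714
top edge 180 0.05029770305623469
```

View pics/w8.png

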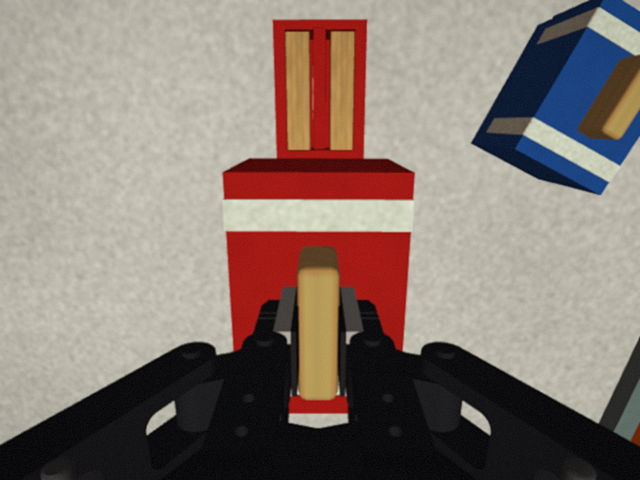

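The wrist view shows the lid square to the box and centred on it (lid columns 223–414, box columns 273–366). I'll move forward and lower it.

apply_moves:
  claw: [0,0,0,0,0,0,0,0,0,0,0]
  xyz:
    - [0.03,0.0003,0]
    - [0.03,0,0]
    - [0.0295,0,0]
    - [0,0,0]
    - [0,0,0.02]
    - [0,0,0.03]
    - [0,0,0.025]
    - [0,0,0.012]
    - [0,0,0.005]
    - [0,0,0]
    - [0,0,0]
  twist:
    - [0,0,0]
    - [0,0,0]
    - [0,0,0]
    - [0,0,0]
    - [0,0,0]
    - [0,0,0]
    - [0,0,0]
    - [0,0,0]
    - [0,0,0]
    - [0,0,0]
    - [0,0,0]

```text
clock: 22.45
position: [0.4573, 0.0425, 0.1231]
tool_rot: [3.14, 0.0, 1.776]
force: [-0.2, 0.2, -0.6]
grip_width: 0.0131
finger_force: 48.9
```

Run:
```python
from go import *
go([.4565,.0425,.089],1.775)
```

```text
at [0.4573 0.0425 0.1231] [3.1405 0.0002 1.7755] twist [0.0011 0.0002 0.0005] shift [ 0.0001 -0.0008  0.0341] 0.03410914591733939 q7 -0.4158554663349909 F [-0.1999  0.2079 -0.5607] grip 0.01314618871917979 48.90207767486572 t 22.45
```

apply_moves:
  claw: [0,0,0,0,0]
  xyz:
    - [0,0,0.006]
    - [0,0,0.006]
    - [0,0,0.006]
    - [0,0,0.006]
    - [0,0,0]
  twist:
    - [0,0,0]
    - [0,0,0]
    - [0,0,0]
    - [0,0,0]
    - [0,0,0]

```text
clock: 22.95
position: [0.4563, 0.0426, 0.0975]
tool_rot: [-3.14, -0.0, 1.776]
force: [0.5, -0.8, -1.7]
grip_width: 0.013
finger_force: 48.9
```

apply_moves:
  claw: [0,0,0,0.03,0.03,0.03,0.03,0.03,0.03,0.03]
  xyz:
    - [0,0,0.004]
    - [0,0,0.0035]
    - [0,0,0]
    - [0,0,0]
    - [0,0,0]
    - [0,0,-0.02]
    - [0,0,-0.04]
    - [0,0,-0.05]
    - [0,0,-0.03]
    - [0,0,0]
  twist:
    - [0,0,0]
    - [0,0,0]
    - [0,0,0]
    - [0,0,0]
    - [0,0,0]
    - [0,0,0]
    - [0,0,0]
    - [0,0,0]
    - [0,0,0]
    - [0,0,0]

```text
clock: 23.95
position: [0.4584, 0.0428, 0.2343]
tool_rot: [3.136, 0.001, 1.775]
force: [-0.4, 0.9, 0.2]
grip_width: 0.03
finger_force: 0.0
```

Run:
```python
from go import *
from fit import *
t=grab('side'); cv2.imwrite('pics/s9.png',cv2.resize(t['img'][160:330,180:430,::-1],(750,510),interpolation=2))
```

```text
(no output)
```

View pics/s9.png

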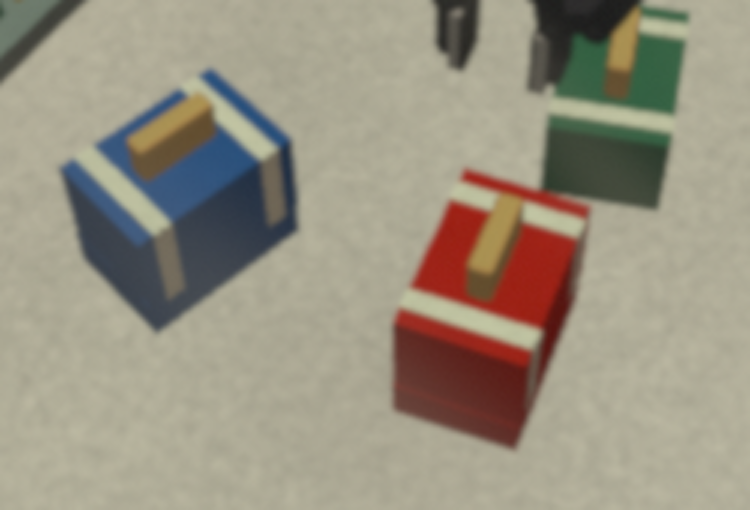

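Both boxes look flush and closed: blue at (180,200) in the crop, red at (490,310). The gripper is clear of them, so I'm handing in.

```bash
python3 -c "
from workcell import bot
print(bot.job_done())"
```

```text
the job is handed in; nothing more can be done
None
```

The job is handed in at about 24 s of the 72 s limit: the red plaque stands in the red box, and the last side picture shows both boxes flush under their own lids; no verdict came back.

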